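# Take the switch plate out of the model house and show it

## Robot

A 6-joint arm with a two-finger parallel gripper is mounted at the origin on the work surface. World frame = base frame: x ahead of the robot, y to its left, z up, the work surface at z = 0. Lengths are in m, angles in rad, forces in N, time in s.
With the tool pointing down it reaches from about 0.275 to 0.875 m from the base axis. Payload 12.5 kg.
Tool frame: the origin (TCP) lies on the centre line of the jaws, within the pads' length; the fingertips stand r.finger_overhang ahead of it and the grasp point (between the pads) lies 3 mm ahead of it (r.finger_overhang is the distance from the TCP to the fingertips, in m); z points along the fingers, y is the line along which they close (so a half turn about z gives the same grasp; the last joint's range is limited). The gripper opens to 85 mm and grips with 20 to 120 N. Pads are 22 mm wide; open, the fingers measure 114 mm over their backs; the gripper's body (76 mm by 85 mm) begins 54 mm behind the grasp point. The pads swing forward as they close: fully open they stand 13 mm farther back than shut.
Start: joints at [-1.351, 0.351, 1.652, -0, 1.139, -0.085], TCP at [0.165, -0.525, 0.253] pointing down, gripper open.
Joint ranges: [-2.75, 2.75], [-0.79, 2.1], [0.01, 2.65], [-1.57, 4.71], [0.07, 3.14], [-2.87, 2.87]. Speed limits (rad/s): [2.22, 2.22, 2.79, 3.14, 3.14, 3.14].

## Interface

Orientations are given as a unit quaternion [x, y, z, w].
In Python, from cell import r, optics gives the robot as it stands. The module is installed in compiled form; this text tells all that it offers. Calls block until the motion is done:
- r.move_to(position, orientation): joint-space move of the TCP to a pose.
- r.move_linear(position, rot=None, vel=0.15): straight line of the TCP; rot=None keeps the orientation; vel is the mean speed in m/s.
- r.set_joints(angles): joint-space move.
- r.set_gripper(opening, squeeze=None): opening from 0.0 (shut) to 1.0 (fully open); squeeze is the grip in N (None keeps the last); returns when the fingers have stopped.
- r.sleep(seconds).
- r.inverse_kinematics(position, orientation): joint angles nearest the present ones, or None.
- optics.get_image(name): name is "side" or "top"; returns a dict with "pixels" (384x512x3 uint8, red, green, blue), "depth" (384x512 float32, m along the optical axis (not along the pixel's ray), 0 where there is no reading), "fx", "fy", "cx", "cy" (pixels), "D" ([k1, k2, p1, p2, k3] as OpenCV has them; the pictures are not rectified), "camera_from_world" (4x4, takes a point from world to camera coordinates). Camera axes: x right, y down, z forward; pixel columns grow to the right and rows downward; lengths in m; the calibration is good to about 2 mm. A picture is of the moment at which its call begins.
A pose or a line that the arm cannot do raises r.PlanningError and nothing moves.
- r.hand_in(): hands the job in; it is judged then, once.
Readings, each from a call of its own:
- r.current_t(): time.
- r.current_q(): joint angles.
- r.current_qvel(): joint speeds.
- r.current_effort(): joint torques, N m.
- r.current_tool_pos(): TCP position.
- r.current_ee_rot(): TCP orientation.
- r.current_contact_force(): force on the tool from outside, world axes, zero at the start.
- r.current_torque(): the same for the moment, N m.
- r.current_opening(): opening from 0.0 (shut) to 1.0 (fully open).
- r.current_finger_force(): force on a finger pad.
Only numpy, scipy, OpenCV 4.12 (cv2) and the standard library are available. Lean on these libraries where they do the work, as an engineer would, in place of code of your own. Each camera call takes 0.05 s, during which the arm holds its last target. There are 200 camera calls.

## Task

Lift the hinged roof of the white model house and leave it standing open; inside, two plates stand in slots. Draw out the one with the three push buttons on its side and finish holding it in the gripper, still and upright, its lower edge about 5 cm or more above the top of the house walls, with the button side squarely facing the far side of the desk (straight away from the robot). Leave the plain plate in its slot and the things on the desk where they are.

Things in the scene. Friction and masses are not known exactly. Their poses are not given: they have to be found in the camera images.
- house_center (a point): Centre (55 mm above the desk) of the model house: a fixed white-painted plywood box 150 (x) x 220 (y) x 110 mm high, walls and floor 6 mm, open on top under the roof. Its -x side, with painted door and windows, roughly faces the robot. In it two plates stand parallel to the house's x-z plane in slots at y = +37 and -37 mm (house axes), which of them in which slot varies.
- roof_hinge (a point): Middle of the roof's hinge line, on top of the house's far (+x) wall: 75 mm from the house's centre along its x, 110 mm above the desk; the hinge runs along the house's y.
- roof_tab (a point): Middle of the free part of the roof's wooden tab, a bar 14 mm wide (along the house's y), 12 mm high, sticking out 53 mm beyond the middle of the roof's front edge, over free desk. The roof is a flat plywood panel, 154 x 226 x 6 mm, with a small chimney. This point lies 180 mm from the hinge line towards the front and 12 mm above it when shut.
- roof (a joint): Angle of the roof in rad: 0 shut, 1.57 standing upright, stop at 1.9 leaning back beyond the far wall; the start is shut or slightly ajar. A stiff hinge: the roof stays at whatever angle it is left; about 2 N at the tab moves it.
- switch_plate_center (a point): Centre of the switch plate: plywood, 130 (own x) x 10 (y) x 90 mm (z, up), about 90 g. Its +y face has three push buttons in a row 28 mm above the lower edge, sticking out 12 mm; else plain. Both ends stand in guide strips 80 mm tall, with 1.5 mm play. At the start this point is 51 mm, the top edge 96 mm above the desk.
- blank_plate_center (a point): Centre of the plain plate: the same plywood plate, 130 x 10 x 90 mm, without buttons, standing in the other slot. To be left there.
- spool: Bystander: a spool standing on end, 72 mm across, 53 mm high; origin under its centre.
- glue_bottle: Bystander: a white glue bottle, 52 mm across, 130 mm high; origin under its centre.
- glue_gun: Bystander: a black cordless glue gun lying on its side, about 150 x 140 x 34 mm; origin under the middle of its barrel.
- offcut: Bystander: a wooden offcut, 90 x 45 x 30 mm; origin under its centre.

How it is judged:
By the outcome, as a careful person would: the job done as asked, in the order asked, and still so for the second after the job is handed in, while the arm keeps its last pose, push and grip.
It also fails if it takes over 58 s, if anything falls off the work surface, if the arm or the gripper's body presses on something with over 40 N, if the wrist force passes 120 N, or if a joint passes its speed limit or range.

## Working session

There is one attempt and no reset: what is moved stays moved. The work goes in short steps, each a Python script; the robot and the scene stay as the last script left them, time stands still between calls to the robot, and variables do not carry over. Pictures are saved under pics/ and viewed, at most 10 in all, crops included, and the job is handed in when it is done.

```bash
mkdir -p pics; cat > h.py <<'E'
import numpy as np, cv2
from cell import r, optics
def snap(name,tag):
    im=optics.get_image(name); cv2.imwrite(f'pics/{tag}.png',im['pixels'][:,:,::-1]); np.savez(f'pics/{tag}.npz',**im); return im
def world(im,uv,z=None):
    """pixel -> world by depth, or by intersection with plane z"""
    K=np.array([[im['fx'],0,im['cx']],[0,im['fy'],im['cy']],[0,0,1.]])
    n=cv2.undistortPoints(np.array([[uv]],float),K,np.array(im['D'],float))[0,0]
    T=np.linalg.inv(im['camera_from_world']); d=np.array([n[0],n[1],1.])
    o=T[:3,3]; dw=T[:3,:3]@d
    s=float(im['depth'][int(round(uv[1])),int(round(uv[0]))]) if z is None else (z-o[2])/dw[2]
    return o+s*dw
def cloud(im):
    K=np.array([[im['fx'],0,im['cx']],[0,im['fy'],im['cy']],[0,0,1.]])
    v,u=np.mgrid[0:384,0:512]
    n=cv2.undistortPoints(np.stack([u,v],-1).reshape(-1,1,2).astype(float),K,np.array(im['D'],float)).reshape(384,512,2)
    T=np.linalg.inv(im['camera_from_world']); d=im['depth'][...,None]
    P=np.concatenate([n*d,d],-1)@T[:3,:3].T+T[:3,3]; P[im['depth']==0]=np.nan
    return P
E
python3 - <<'E'
from h import *
for n in('top','side'):
    im=snap(n,n+'0'); print(n,np.linalg.inv(im['camera_from_world'])[:3,3])
a=[cv2.imread(f'pics/{n}0.png') for n in('top','side')]
print(r.finger_overhang,r.current_t())
E
```

```text
top [ 0.44120108 -0.01191299  1.35272827]
side [0.5158684  0.9339345  0.75922616]
0.022 0.1
```

View pics/top0.png

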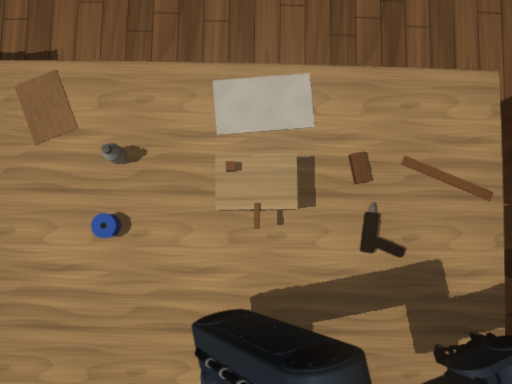

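View pics/side0.png

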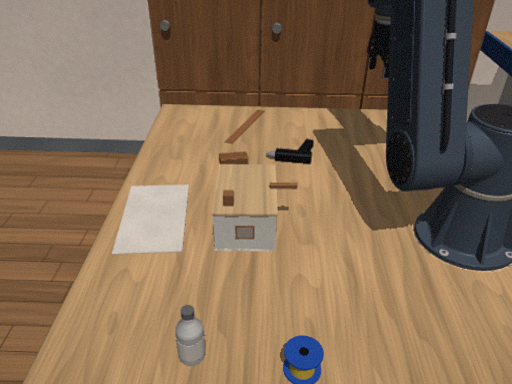

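The top view shows the roof at about (215–298, 155–210) with the tab at (257, 204–228). The image's up is +x and its left is +y. Next I'll fit the roof and tab from depth.

```bash
python3 - <<'E'
from h import *
im=dict(np.load('pics/top0.npz')); P=cloud(im)
for uv in [(257,225),(257,215),(257,206),(250,180),(280,170),(280,200),(225,200),(60,250)]: print(uv,P[uv[1],uv[0]].round(4))
roi=np.zeros((384,512),bool); roi[140:240,200:330]=1
m=roi&(P[...,2]>0.09)
m2=m.copy(); m2[:,245:268]&=(np.mgrid[0:384,0:512][0]<200)[:,245:268]
Q=P[m2]; sel=Q[Q[:,2]<0.14]
A=np.c_[sel[:,:2],np.ones(len(sel))]; print('plane',np.linalg.lstsq(A,sel[:,2],rcond=None)[0])
rc=cv2.minAreaRect(sel[:,:2].astype(np.float32)*1000); print(rc, cv2.boxPoints(rc))
t=m&(np.mgrid[0:384,0:512][0]>212); T=P[t]; print('tab',len(T),T.mean(0),T.min(0),T.max(0))
# roof edge lines
for col in range(220,298,12):
    c=np.where(m2[:,col])[0]; print(col,P[c[0],col].round(4),P[c[-1],col].round(4))
for row in range(158,208,10):
    c=np.where(m2[row])[0]; print(row,P[row,c[0]].round(4),P[row,c[-1]].round(4))
E
```

```text
(257, 225) [ 0.4458 -0.0347  0.129 ]
(257, 215) [ 0.4729 -0.0343  0.1297]
(257, 206) [ 0.4976 -0.034   0.1248]
(250, 180) [ 0.5691 -0.0137  0.1196]
(280, 170) [ 0.5988 -0.0964  0.1157]
(280, 200) [ 0.5153 -0.0971  0.1197]
(225, 200) [0.5128 0.0539 0.1202]
(60, 250) [0.3612 0.5517 0.0031]
plane [-0.00675841  0.00068805  0.12077472]
((566.3130493164062, -30.210098266601562), (153.53292846679688, 226.57949829101562), 1.2852885723114014) [[ 487.02475   81.32922]
 [ 492.10703 -145.19327]
 [ 645.6013  -141.74942]
 [ 640.51904   84.77307]]
tab 87 [ 0.45750611 -0.03264709  0.12951817] [ 0.43755046 -0.04034036  0.12421755] [ 0.47836879 -0.02606465  0.13533565]
220 [0.6406 0.0707 0.1155] [0.488  0.0672 0.1179]
232 [0.6409 0.0374 0.117 ] [0.4886 0.0344 0.1162]
244 [0.6419 0.0042 0.1144] [0.4893 0.0015 0.1112]
256 [ 0.6421 -0.0291  0.1173] [ 0.5171 -0.0311  0.1179]
268 [ 0.6428 -0.0624  0.117 ] [ 0.4929 -0.0645  0.1178]
280 [ 0.6446 -0.0962  0.1097] [ 0.4934 -0.0975  0.1179]
292 [ 0.6435 -0.1289  0.12  ] [ 0.4939 -0.1303  0.1201]
158 [0.6292 0.0843 0.1153] [ 0.6325 -0.14    0.1204]
168 [0.6014 0.0837 0.1145] [ 0.6049 -0.1405  0.118 ]
178 [0.5738 0.0833 0.1121] [ 0.5773 -0.1409  0.1161]
188 [0.5458 0.0825 0.1141] [ 0.5496 -0.1413  0.1152]
198 [0.5177 0.0812 0.1227] [ 0.5215 -0.1437  0.1213]
```

```bash
cat >> h.py <<'E'
from scipy.spatial.transform import Rotation as R
YAW=0.024
HX=np.array([np.cos(YAW),np.sin(YAW),0]); HY=np.array([-np.sin(YAW),np.cos(YAW),0])
HINGE=np.array([0.6425,-0.0285,0.110]); CEN=HINGE-0.075*HX
def tabpose(th,rad=0.183,s=1,tilt=0.,back=0.,h=0.012):
    z=np.array([0,0,1.])
    p=HINGE+rad*(-np.cos(th)*HX+np.sin(th)*z)+h*(np.cos(th)*z+np.sin(th)*HX*-1)*-1*-1
    a=th+tilt; tz=np.sin(a)*HX-np.cos(a)*z      # tool approach
    ty=s*HY; tx=np.cross(ty,tz)
    return p-(0.003+back)*tz, R.from_matrix(np.c_[tx,ty,tz]).as_quat()
def down(ang):
    """tool down, tool y axis at angle ang in world xy"""
    ty=np.array([np.cos(ang),np.sin(ang),0]);tz=np.array([0,0,-1.])
    return R.from_matrix(np.c_[np.cross(ty,tz),ty,tz]).as_quat()
E
python3 - <<'E'
from h import *
np.set_printoptions(precision=3,suppress=True)
print(R.from_quat(r.current_ee_rot()).as_matrix(), CEN)
for s in(1,-1):
  for tilt in (0,-0.4):
    for th in (0,.3,.6,.9,1.2,1.45,1.6,1.7,1.75):
        p,q=tabpose(th,s=s,tilt=tilt*th/1.6); print(s,tilt,th,p,r.inverse_kinematics(p,q))
E
```

```text
[[ 0.954  0.3   -0.   ]
 [ 0.3   -0.954  0.001]
 [ 0.    -0.001 -1.   ]] [ 0.568 -0.03   0.11 ]
1 0 0 [ 0.46  -0.033  0.125] [-0.173  0.384  1.987 -0.     0.77  -1.767]
1 0 0.3 [ 0.463 -0.033  0.178] [-0.207  0.197  2.117  0.132  0.539 -1.905]
1 0 0.6 [ 0.483 -0.032  0.226] [-0.237  0.084  2.202  0.503  0.307 -2.271]
1 0 0.9 [ 0.517 -0.032  0.263] [-0.252  0.074  2.256  1.881  0.226  2.65 ]
1 0 1.2 [ 0.562 -0.03   0.286] [-0.244  0.181  2.272  2.652  0.553  1.897]
1 0 1.45 [ 0.606 -0.029  0.293] [-0.224  0.351  2.237  2.83   0.916  1.734]
1 0 1.6 [ 0.633 -0.029  0.292] [-0.207  0.474  2.187  2.886  1.132  1.688]
1 0 1.7 [ 0.651 -0.028  0.29 ] [-0.196  0.56   2.14   2.913  1.269  1.669]
1 0 1.75 [ 0.66  -0.028  0.287] [-0.19   0.604  2.113  2.925  1.335  1.661]
1 -0.4 0 [ 0.46  -0.033  0.125] [-0.173  0.384  1.987 -0.     0.77  -1.767]
1 -0.4 0.3 [ 0.464 -0.033  0.178] [-0.197  0.219  2.072  0.083  0.633 -1.853]
1 -0.4 0.6 [ 0.483 -0.032  0.226] [-0.215  0.11   2.114  0.221  0.489 -1.982]
1 -0.4 0.9 [ 0.518 -0.032  0.263] [-0.223  0.073  2.131  0.513  0.316 -2.257]
1 -0.4 1.2 [ 0.563 
[... 1028 characters left out ...]
[ 0.46  -0.033  0.125] [-0.173  0.384  1.987 -0.     0.77   1.374]
-1 -0.4 0.3 [ 0.464 -0.033  0.178] [-0.197  0.219  2.072  0.083  0.633  1.289]
-1 -0.4 0.6 [ 0.483 -0.032  0.226] [-0.215  0.11   2.114  0.221  0.489  1.159]
-1 -0.4 0.9 [ 0.518 -0.032  0.263] [-0.223  0.073  2.131  0.513  0.316  0.885]
-1 -0.4 1.2 [ 0.563 -0.03   0.287] [-0.218  0.112  2.133  1.514  0.189 -0.095]
-1 -0.4 1.45 [ 0.606 -0.029  0.295] [-0.207  0.202  2.121  2.459  0.327 -1.023]
-1 -0.4 1.6 [ 0.633 -0.029  0.294] [-0.198  0.278  2.105  2.678  0.476 -1.234]
-1 -0.4 1.7 [ 0.651 -0.028  0.291] [-0.191  0.337  2.089  2.763  0.586 -1.314]
-1 -0.4 1.75 [ 0.66  -0.028  0.289] [-0.188  0.369  2.079  2.795  0.642 -1.344]
```

```bash
cat > lift.py <<'E'
from h import *
np.set_printoptions(precision=3,suppress=True)
RAD=.19
P=lambda th,back=0.: tabpose(th,rad=RAD,s=-1,tilt=-.75*th,back=back)
r.move_to(*P(0,.09)); r.set_gripper(.5); 
r.move_linear(P(0)[0],vel=.12); print(r.current_tool_pos(),r.current_contact_force())
r.set_gripper(0,squeeze=30); print('open',r.current_opening(),r.current_finger_force(),r.current_t())
for th in np.linspace(0,1.7,12)[1:]:
    p,q=P(th); r.move_linear(p,q,vel=.12)
    print(round(th,2),r.current_tool_pos()-p,r.current_contact_force(),r.current_opening(),r.current_q()[3:])
print(r.current_t()); snap('side','side1')
E
python3 lift.py
```

```text
[ 0.453 -0.033  0.126] [-0.309  0.882 -0.45 ]
open 0.15661927701703549 32.64899790287018 3.9
0.15 [ 0.002 -0.     0.001] [ 8.992  1.914 -1.213] 0.15706493462186039 [0.012 0.787 1.359]
0.31 [0.002 0.    0.001] [12.135  3.93  -4.572] 0.15733622919965937 [0.023 0.815 1.351]
0.46 [0.002 0.    0.001] [11.915  2.588 -6.389] 0.15925455509765143 [0.033 0.842 1.345]
0.62 [0.001 0.    0.001] [ 9.045  2.764 -6.589] 0.15587488423544962 [0.042 0.865 1.343]
0.77 [0.001 0.    0.   ] [ 5.012  1.195 -4.378] 0.15369380275306907 [0.05  0.881 1.343]
0.93 [0.    0.    0.001] [-0.182  2.882  1.408] 0.15090146860151255 [0.058 0.887 1.344]
1.08 [0.    0.    0.001] [-3.232  3.743  5.805] 0.15436024625849826 [0.066 0.884 1.347]
1.24 [0.001 0.    0.002] [-3.815  5.389  9.85 ] 0.16023173561956958 [0.073 0.871 1.35 ]
1.39 [0.001 0.    0.003] [-3.79   5.526 15.222] 0.15935642234891292 [0.081 0.848 1.352]
1.55 [0.002 0.001 0.004] [-1.149  7.372 16.484] 0.15601789847133224 [0.089 0.816 1.354]
1.7 [0.003 0.001 0.005] [ 3.03   8.121 18.748] 0.15705206376378955 [0.098 0.775 1.354]
8.1333
```

View pics/side1.png

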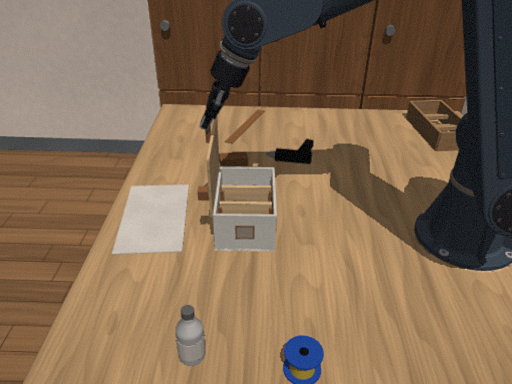

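The side view shows the roof standing open at about (213, 130–235), with two plates inside around rows 185–205. Next I'll release the tab, back off and look from above.

```bash
python3 - <<'E'
from h import *
r.set_gripper(.6)
z=R.from_quat(r.current_ee_rot()).as_matrix()[:,2]
r.move_linear(r.current_tool_pos()-.09*z,vel=.15)
r.move_to([.32,-.36,.3],down(np.pi/2))
print(r.current_t())
a=snap('top','top2')['pixels'][130:240,190:330,::-1]; b=snap('side','side2')['pixels'][100:260,180:310,::-1]
cv2.imwrite('pics/c2.png',np.hstack([cv2.resize(a,None,fx=3.4,fy=3.4,interpolation=2)[:370],cv2.resize(b,(301,370),interpolation=2)]))
E
```

```text
12.6167
```

View pics/c2.png

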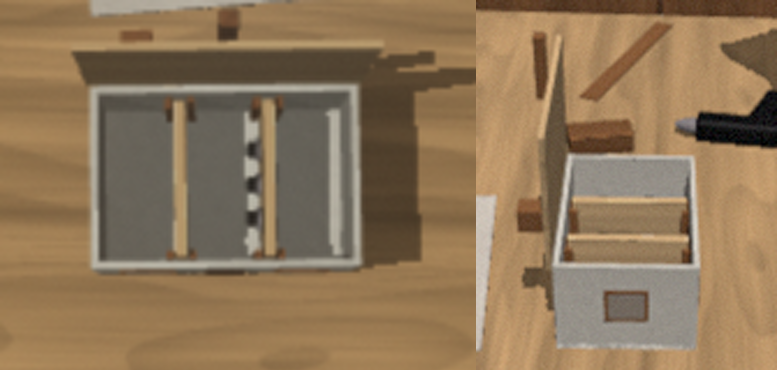

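Three dark buttons show at crop col ~252, rows 148, 185 and 215, on the left (+y) side of the right-hand (−y) plate. I'll fit that plate's top edge and enlarge the crop to confirm.

```bash
python3 - <<'E'
from h import *
im=dict(np.load('pics/top2.npz')); P=cloud(im)
i=im['pixels'][150:215,215:300,::-1]; cv2.imwrite('pics/c3.png',cv2.resize(i,None,fx=9,fy=9,interpolation=2))
# edge of plate tops, subpixel by colour (plywood: R-B large) along rows
px=im['pixels'].astype(float); w=px[...,0]-px[...,2]
for name,(c0,c1) in {'right':(260,278),'left':(232,254)}.items():
    pts=[]
    for row in range(164,201,2):
        s=np.clip(w[row,c0:c1]-25,0,None); 
        if s.sum()>0: pts.append(world(im,((s*np.arange(c0,c1)).sum()/s.sum(),row),.096))
    pts=np.array(pts); f=np.polyfit(pts[:,0],pts[:,1],1); print(name,'slope',f[0],'y at .568',np.polyval(f,.568), 'res',np.std(pts[:,1]-np.polyval(f,pts[:,0])))
    col=int((c0+c1)/2)
    print(w[155:212,col-2:col+3].mean(1).round().astype(int))
# wall outline z~.11 from depth
roi=np.zeros((384,512),bool); roi[148:215,205:310]=1
Q=P[roi&(P[...,2]>.103)&(P[...,2]<.116)&(P[...,0]<.648)]; rc=cv2.minAreaRect(Q[:,:2].astype(np.float32)*1000); print(rc)
for u,v in [(218,156),(297,156),(218,208),(297,208)]: print(world(im,(u,v),.11))
E
```

```text
right slope 0.028751507603817075 y at .568 -0.06607362180162774 res 0.00020832753099436064
[18 17 14 24 47 60 61 59 58 57 56 55 57 57 57 57 57 56 56 55 55 55 54 54
 54 54 54 54 54 57 57 57 57 57 57 56 55 55 54 54 55 55 56 56 58 57 59 59
 60 58 39 26 19 19 27 56 70]
left slope 0.025578953438056606 y at .568 0.007144367580962439 res 9.20448134921471e-05
[23 18 16 22 39 54 54 55 55 56 54 53 53 54 54 54 56 55 55 55 55 55 55 55
 55 54 54 55 55 56 57 56 57 56 56 56 54 54 53 55 56 57 56 56 56 56 56 56
 58 57 47 27 19 19 20 39 67]
((567.7079467773438, -29.890975952148438), (151.79029846191406, 220.74490356445312), 1.484753966331482)
[0.63574194 0.07649565 0.11      ]
[ 0.63981097 -0.14384675  0.11      ]
[0.4909294  0.07330451 0.11      ]
[ 0.49451013 -0.14514829  0.11      ]
```

View pics/c3.png

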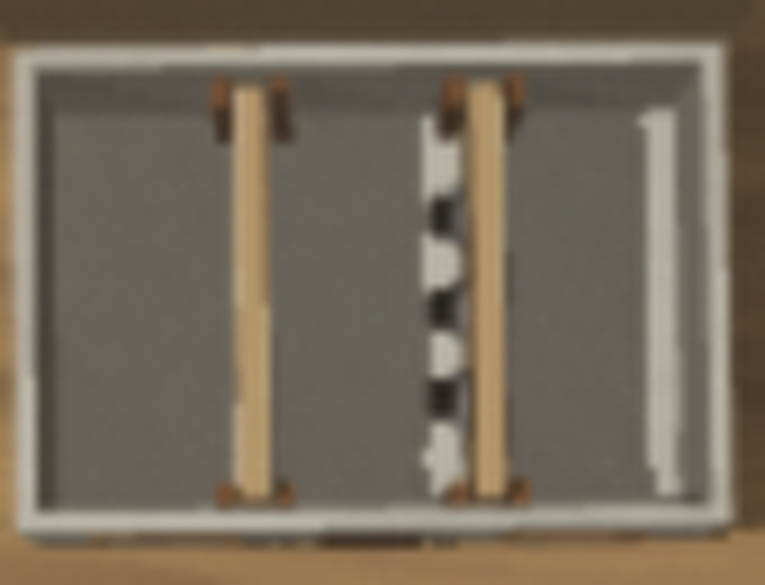

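The buttons are confirmed: three black ones at (442, 215/307/398) on the +y face of the right-hand plate. Next I'll grasp it at mid-length, with the fingertips above the buttons, and draw it straight up.

```bash
python3 - <<'E'
from h import *
np.set_printoptions(precision=3,suppress=True)
p=np.array([.5685,-.0665,.082]); q=down(np.pi/2+.0268)
up=lambda z:np.array([p[0],p[1],z])
r.move_to([.40,-.10,.30],q); r.set_gripper(.5)
r.move_linear(up(.23),q,vel=.2)
r.move_linear(p,vel=.12); print(r.current_tool_pos(),r.current_contact_force())
r.set_gripper(0,squeeze=50); print(r.current_opening(),r.current_finger_force(),r.current_contact_force())
for z in (.09,.12,.17,.265):
    r.move_linear(up(z),vel=.06 if z<.1 else .1); print(z,r.current_contact_force(),r.current_opening())
print(r.current_t(),r.current_q())
a=snap('side','side3')['pixels'][60:270,150:350,::-1]; b=snap('top','top3')['pixels'][120:240,190:330,::-1]
cv2.imwrite('pics/c4.png',np.hstack([cv2.resize(a,(400,420),interpolation=2),cv2.resize(b,(400,420),interpolation=2)]))
E
```

```text
[ 0.569 -0.067  0.083] [0.91  0.115 0.143]
0.1101280247522599 49.435880184173584 [-0.476 -0.546  5.346]
0.09 [ 0.03  -0.068 -0.38 ] 0.11185486581642864
0.12 [-0.34  -0.322 -1.798] 0.10981670158146811
0.17 [ 0.034 -0.476 -1.694] 0.10894227515529359
0.265 [-0.512  0.373 -1.046] 0.111104227078194
19.3583 [-0.198  0.38   1.58  -0.     1.182 -1.795]
```

View pics/c4.png

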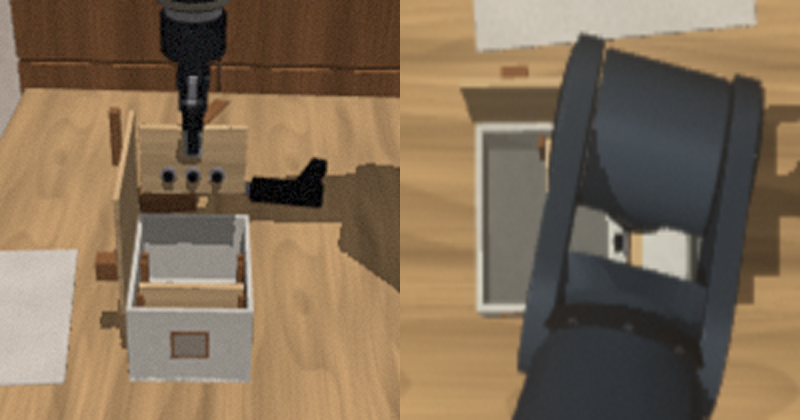

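The switch plate is out, with its three buttons facing the side camera at (168–217, 177), and the plain plate is still in its slot. Next I'll turn it −90° so the buttons face +x.

```bash
python3 - <<'E'
from h import *
np.set_printoptions(precision=3,suppress=True)
r.move_linear([.50,-.05,.27],vel=.1)
for a in (np.pi/3,np.pi/6,0):
    r.move_linear([.50,-.05+.001*(a==np.pi/6),.27],down(a),vel=.1) if False else r.move_to([.50,-.05,.27],down(a))
r.sleep(1)
print(r.current_t(),r.current_q(),r.current_tool_pos(),R.from_quat(r.current_ee_rot()).as_matrix(),r.current_opening(),r.current_contact_force())
a=snap('side','side4'); b=snap('top','top4')
P=cloud(a); Q=P[60:230,150:350].reshape(-1,3); Q=Q[(abs(Q[:,0]-.5)<.03)&(abs(Q[:,1]+.05)<.08)&(Q[:,2]>.17)&(Q[:,2]<.275)]
print(len(Q),Q.min(0),Q.max(0))
cv2.imwrite('pics/c5.png',np.hstack([cv2.resize(a['pixels'][60:270,150:350,::-1],(400,420),interpolation=2),cv2.resize(b['pixels'][120:240,190:330,::-1],(400,420),interpolation=2)]))
E
```

```text
23.0417 [-0.192  0.246  1.752  0.     1.144 -0.192] [ 0.5  -0.05  0.27] [[-0.  1.  0.]
 [ 1.  0.  0.]
 [ 0.  0. -1.]] 0.1126439173960461 [-0.174  0.608  0.034]
322 [ 0.481 -0.085  0.191] [0.517 0.021 0.275]
```

View pics/c5.png

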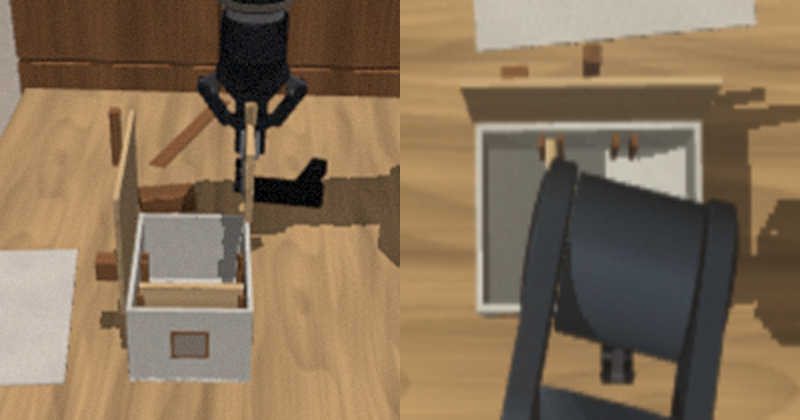

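The side view has the plate edge-on at (250, 103–215), with the buttons on its far (+x) side. I'll check that it is upright, then hand in.

```bash
python3 - <<'E'
from h import *
im=dict(np.load('pics/side4.npz')); P=cloud(im); v,u=np.mgrid[0:384,0:512]
m=(abs(P[...,0]-.5)<.012)&(P[...,1]>.0)&(P[...,1]<.035)&(P[...,2]>.19)&(P[...,2]<.275)
Q=P[m]; f=np.polyfit(Q[:,2],Q[:,0],1); print(len(Q),'tilt',f[0],'x',Q[:,0].mean(),'y',np.median(Q[:,1]),'z',Q[:,2].min(),Q[:,2].max())
E
```

```text
140 tilt -0.0038301683839666385 x 0.4987260568600003 y 0.015823836119365886 z 0.19114203149781805 0.27499200764056064
```

```bash
python3 -c "
from cell import r
print(r.current_t(), abs(r.current_qvel()).max()); print(r.hand_in())"
```

```text
23.1417 0.0024164593182869126
the job is handed in; nothing more can be done
None
```

Handed in at about 23 s: the roof stands open, and the switch plate is held still and upright with its buttons facing straight away from the robot and its lower edge about 8 cm above the walls; the plain plate is still in its slot and nothing on the desk was touched.

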